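# Change the fume-filter cartridges of the laser cutter

## Robot

A 6-joint arm with a two-finger parallel gripper is mounted at the origin on the work surface. World frame = base frame: x ahead of the robot, y to its left, z up, the work surface at z = 0. Lengths are in mm, angles in degrees, forces in N, time in s.
With the tool pointing down it reaches from about 375 to 925 mm from the base axis. Payload 5.7 kg.
Tool frame: the origin (TCP) lies on the centre line of the jaws, within the pads' length; the fingertips stand 22 mm ahead of it and the grasp point (between the pads) lies 3 mm ahead of it; z points along the fingers, y is the line along which they close (so a half turn about z gives the same grasp; the last joint's range is limited). The gripper opens to 85 mm and grips with 20 to 120 N. Pads are 22 mm wide; open, the fingers measure 114 mm over their backs; the gripper's body (76 mm by 85 mm) begins 54 mm behind the grasp point. The pads swing forward as they close: fully open they stand 13 mm farther back than shut.
Start: joints at [-80.735, 20.558, 86.54, -0, 72.909, -6.595], TCP at [163.953, -577.135, 253.267] pointing down, gripper open.
Joint ranges: [-170.27, 170.27], [-57.76, 135], [12.27, 136.19], [-55.21, 235.2], [11.17, 155.16], [-170.74, 170.74]. Speed limits (degrees/s): [136.94, 136.94, 180, 180, 180, 180].

## Interface

Orientations are given as [roll, pitch, yaw] about the fixed x, y, z axes, in that order (R = Rz(yaw) Ry(pitch) Rx(roll)).
In Python, from cell import ctrl, vision gives the robot as it stands.
- The arm moves only by the tool step_arm, never from a script. Its arguments are lists of equal length, an entry for each row: "fingers": the opening, from 0 (shut) to 1 (fully open); "translation": the shift along the tool's x, y, z scaled (see below), a list of three; "roll": the turn about the tool's z scaled (see below). A call has exactly 8 rows; each row is the pose to reach, as a shift and turn from the pose commanded when the call began, along the tool's axes at that moment; what a row does not reach only later rows make up. The controller multiplies each number of a shift by 0.3 m and each number of a turn by 90 degrees. A row lasts 1/12 s, in which the tool goes at most 41.7 mm and 7.16 degrees, less where a joint would pass 70% of its speed; a pose out of reach is approached as far as the arm can. A call with a number of a shift or a turn outside -1 to 1 is refused whole. A call with a gripper value outside its range is refused whole. The fingers move at their own pace and stop on an object; "force" is the grip in N (left out, the last holds). Time passes only in rows, so rows that repeat a pose let the fingers close, or fill a call up. It gives the time, the measured TCP pose, the force, the opening and the grip force at its end, in the units of the state.
- ctrl.sense(): the state, without advancing time (a new reading comes with each control period).
- vision.snapshot(name): name is "side" or "top" or "wrist"; returns a dict with "image" (480x640x3 uint8, red, green, blue), "fov_y" (degrees; the focal length in pixels is half the picture's height over the tangent of half this angle, whatever the lens; pixels are square), "cx", "cy" (the principal point, pixels), "D" ([k1, k2, p1, p2, k3] as OpenCV has them; the pictures are not rectified), "pose" (4x4, takes a point from camera to world coordinates). Camera axes: x right, y down, z forward; pixel columns grow to the right and rows downward; lengths in mm; the calibration is good to about 2 mm. A picture is of the moment at which its call begins. There is no depth.
- ctrl.sign_off(): hands the job in; it is judged then, once.
The state is a dict: "time_s": time; "qpos": joint angles; "joint_velocities": joint speeds; "joint_efforts": joint torques, N m; "tool_pos": TCP position; "tool_rot": TCP orientation; "ft_force": force on the tool from outside, world axes, zero at the start; "torque": the same for the moment, N m; "width": finger opening in mm; "grip_force": force on a finger pad.
Only numpy, scipy, OpenCV 4.12 (cv2) and the standard library are available. Lean on these libraries where they do the work, as an engineer would, in place of code of your own. Each camera call takes 0.05 s, during which the arm holds its last target. There are 200 camera calls.

## Task

Change the fume extractor's filters: put the old cartridges, which sit loosely on the spigots at the start, into the cardboard box, and push every new cartridge from the mat fully home on a spigot of its own size, wide on wide and slim on slim, until its seal collar is down on its stop. When all the new ones are home and the old ones in the box, switch the fan on by swinging its lever all the way over to the far side; leave the green pin box and the screwdriver alone.

Things in the scene. Friction and masses are not known exactly. Their poses are not given: they have to be found in the camera images.
- new_wide0: Rigid white ribbed sleeve, closed by a grey top plate with a round knob, open below. Outside dia 52 mm (+2 with ribs), bore 34.4 mm, 46 mm deep; plate's upper face 52 mm above the lower rim; knob dia 22, 22 mm tall, ends at 74 mm. 70 to 200 g. Origin: centre of lower rim, z up its axis. A new wide cartridge; starts upright on the black mat; may be absent.
- new_wide1: Rigid white ribbed sleeve, closed by a grey top plate with a round knob, open below. Outside dia 52 mm (+2 with ribs), bore 34.4 mm, 46 mm deep; plate's upper face 52 mm above the lower rim; knob dia 22, 22 mm tall, ends at 74 mm. 70 to 200 g. Origin: centre of lower rim, z up its axis. A new wide cartridge; starts upright on the black mat; may be absent.
- new_slim0: Rigid white ribbed sleeve, closed by a grey top plate with a round knob, open below. Outside dia 44 mm (+2 with ribs), bore 22.4 mm, 46 mm deep; plate's upper face 52 mm above the lower rim; knob dia 22, 22 mm tall, ends at 74 mm. 70 to 200 g. Origin: centre of lower rim, z up its axis. A new slim cartridge; starts upright on the black mat; may be absent.
- new_slim1: Rigid white ribbed sleeve, closed by a grey top plate with a round knob, open below. Outside dia 44 mm (+2 with ribs), bore 22.4 mm, 46 mm deep; plate's upper face 52 mm above the lower rim; knob dia 22, 22 mm tall, ends at 74 mm. 70 to 200 g. Origin: centre of lower rim, z up its axis. A new slim cartridge; starts upright on the black mat; may be absent.
- old_wide0: Rigid white ribbed sleeve, closed by a grey top plate with a round knob, open below. Outside dia 52 mm (+2 with ribs), bore 34.4 mm, 46 mm deep; plate's upper face 52 mm above the lower rim; knob dia 22, 22 mm tall, ends at 74 mm. 70 to 200 g. Origin: centre of lower rim, z up its axis. An old wide cartridge; starts loosely on a wide spigot, on its raised collar; may be absent.
- old_wide1: Rigid white ribbed sleeve, closed by a grey top plate with a round knob, open below. Outside dia 52 mm (+2 with ribs), bore 34.4 mm, 46 mm deep; plate's upper face 52 mm above the lower rim; knob dia 22, 22 mm tall, ends at 74 mm. 70 to 200 g. Origin: centre of lower rim, z up its axis. An old wide cartridge; starts loosely on a wide spigot, on its raised collar; may be absent.
- old_slim0: Rigid white ribbed sleeve, closed by a grey top plate with a round knob, open below. Outside dia 44 mm (+2 with ribs), bore 22.4 mm, 46 mm deep; plate's upper face 52 mm above the lower rim; knob dia 22, 22 mm tall, ends at 74 mm. 70 to 200 g. Origin: centre of lower rim, z up its axis. An old slim cartridge; starts loosely on a slim spigot, on its raised collar; may be absent.
- port_wide0: wide port, fixed on the carrier: flange dia 68 mm, 8 mm thick, with an upright steel spigot dia 32 mm on its axis, straight to 42 mm, then tapering (6 mm in radius) to its tip 51 mm above the origin. For wide cartridges only. Origin: centre of the flange's underside (on the carrier's top), z up the spigot.
- collar_wide0 (a joint): Travel (m) of the black seal collar round the spigot of port_wide0: 0 raised (upper face 24 mm above the port's origin; the start), 0.008 down on its stop (16 mm). Disc dia 52, 8 mm thick. Friction holds it where it is: it takes about 8 N of push, more than a cartridge's weight. A cartridge's rim sits on it.
- port_wide1: wide port, fixed on the carrier: flange dia 68 mm, 8 mm thick, with an upright steel spigot dia 32 mm on its axis, straight to 42 mm, then tapering (6 mm in radius) to its tip 51 mm above the origin. For wide cartridges only. Origin: centre of the flange's underside (on the carrier's top), z up the spigot.
- collar_wide1 (a joint): Travel (m) of the black seal collar round the spigot of port_wide1: 0 raised (upper face 24 mm above the port's origin; the start), 0.008 down on its stop (16 mm). Disc dia 52, 8 mm thick. Friction holds it where it is: it takes about 8 N of push, more than a cartridge's weight. A cartridge's rim sits on it.
- port_slim0: slim port, fixed on the carrier: flange dia 68 mm, 8 mm thick, with an upright steel spigot dia 20 mm on its axis, straight to 42 mm, then tapering (6 mm in radius) to its tip 51 mm above the origin. For slim cartridges only. Origin: centre of the flange's underside (on the carrier's top), z up the spigot.
- collar_slim0 (a joint): Travel (m) of the black seal collar round the spigot of port_slim0: 0 raised (upper face 24 mm above the port's origin; the start), 0.008 down on its stop (16 mm). Disc dia 44, 8 mm thick. Friction holds it where it is: it takes about 8 N of push, more than a cartridge's weight. A cartridge's rim sits on it.
- port_slim1: slim port, fixed on the carrier: flange dia 68 mm, 8 mm thick, with an upright steel spigot dia 20 mm on its axis, straight to 42 mm, then tapering (6 mm in radius) to its tip 51 mm above the origin. For slim cartridges only. Origin: centre of the flange's underside (on the carrier's top), z up the spigot.
- collar_slim1 (a joint): Travel (m) of the black seal collar round the spigot of port_slim1: 0 raised (upper face 24 mm above the port's origin; the start), 0.008 down on its stop (16 mm). Disc dia 44, 8 mm thick. Friction holds it where it is: it takes about 8 N of push, more than a cartridge's weight. A cartridge's rim sits on it.
- carrier: The filter carrier of the fume extractor: a white plate 210 x 210 x 16 mm, fixed to the bench, with the four ports at (+-50, +-50) mm on it. Origin: centre of its underside, z up.
- mat: A black cutting mat, 240 x 240 x 3 mm, fixed to the bench, on which the new cartridges stand. Origin: centre of its underside, z up.
- bin: A low open cardboard box for used filters, 190 (its x) x 150 (its y) x 45 mm high, walls and floor 4 mm, fixed to the bench. Origin: centre of its underside, z up.
- fan_base: The extractor's fan switch, fixed to the bench: a white block 70 (its x) x 50 x 25 mm high with a toggle lever on top, pivoting about its y axis 22 mm above the origin. Origin: centre of its underside; the lever swings towards +x to switch on.
- fan (a joint): The fan lever's angle, rad: 0 off (leaning about 29 deg towards -x of fan_base), 1.0 fully on (29 deg towards +x). It stays where it is left and moves lightly (about 1 N at the ball).
- fan_tip (a point): Centre of the black ball, 26 mm in diameter, at the end of the fan lever, 70 mm from its pivot.
- pin_box: A bystander: a small green box, 60 x 90 x 30 mm. Origin: centre of its underside.
- driver: A bystander: a screwdriver lying on the bench. Origin: under its middle.
Mind the look-alikes: they are no part of the job. What is shaped like the new_slim1 but orange or red is not meant. What is shaped like the old_slim0 but blue or purple is not meant.

How it is judged:
By the outcome, as a careful person would: the job done as asked, in the order asked, and still so for the second after the job is handed in, with the robot touching nothing.
Of new_wide0, new_wide1, new_slim0, new_slim1 only 3 to 4 are there at a start; the rules pass over those that are not, and their reading is None.
Of old_wide0, old_wide1, old_slim0 only 2 to 3 are there at a start; the rules pass over those that are not, and their reading is None.
At some moment in a run one of new_wide0, new_wide1, new_slim0, new_slim1 may be knocked a few centimetres aside while the robot is not near it.
Once in a run the grip may slacken for a moment while it holds something.
It also fails if it takes over 210 s, if anything falls off the work surface, if the arm or the gripper's body presses on something with over 40 N, if the wrist force passes 120 N, or if a joint passes its speed limit or range.

## Working session

There is one attempt and no reset: what is moved stays moved. The work goes in short steps, Python scripts to look and compute and a tool call to move; the robot and the scene stay as the last step left them, time stands still between calls to the robot, and variables do not carry over. Pictures are saved under pics/ and viewed, at most 14 in all, crops included, and the job is handed in when it is done.

Besides the shell and the picture viewer there is one more tool, called after "Emit:" as a command line: name --pt "numbers of a row" for each row, then --argument value for the rest. step_arm: Moves the arm, as the interface text tells. Its arguments: {"type":"object","properties":{"fingers":{"type":"array","items":{"type":"number"}},"translation":{"type":"array","items":{"type":"array","items":{"type":"number","minimum":-1,"maximum":1}}},"roll":{"type":"array","items":{"type":"number","minimum":-1,"maximum":1}},"force":{"type":"number"}},"required":["fingers","translation","roll"]}

```bash
mkdir -p pics; cat > h.py <<'E'
import numpy as np, cv2
from cell import ctrl, vision
def snap(n,f):
    s=vision.snapshot(n); cv2.imwrite(f'pics/{f}.png',s['image'][:,:,::-1]); np.save(f'pics/{f}.npy',{k:s[k] for k in s if k!='image'},allow_pickle=True); return s
def load(f): return np.load(f'pics/{f}.npy',allow_pickle=True).item()
def K(s):
    f=240/np.tan(np.radians(s['fov_y'])/2); return np.array([[f,0,s['cx']],[0,f,s['cy']],[0,0,1.]])
def px2w(s,uv,z):
    p=cv2.undistortPoints(np.array([[uv]],float),K(s),np.array(s['D'],float)).ravel()
    T=np.array(s['pose']); d=T[:3,:3]@[p[0],p[1],1]; o=T[:3,3]; return o+d*(z-o[2])/d[2]
def w2px(s,P):
    T=np.linalg.inv(np.array(s['pose'])); r=cv2.Rodrigues(T[:3,:3])[0]
    return cv2.projectPoints(np.array([P],float),r,T[:3,3],K(s),np.array(s['D'],float))[0].ravel()
E
python3 - <<'E'
from h import *
for n in ['top','side','wrist']:
    s=snap(n,n+'0'); print(n,s['fov_y'],np.round(s['pose'],2).tolist())
print(ctrl.sense())
E
```

```text
top 56.524925316479674 [[0.01, -0.99, 0.15, 476.76], [-1.0, -0.01, -0.0, -14.11], [0.0, -0.15, -0.99, 1010.01], [0.0, 0.0, 0.0, 1.0]]
side 44.08301032127257 [[-0.75, -0.44, 0.5, -149.19], [-0.66, 0.49, -0.57, 813.43], [0.0, -0.75, -0.66, 1058.19], [0.0, 0.0, 0.0, 1.0]]
wrist 59.97610152879358 [[0.27, -0.93, -0.25, 226.83], [-0.96, -0.27, -0.07, -558.72], [-0.0, 0.26, -0.97, 371.16], [0.0, 0.0, 0.0, 1.0]]
{'time_s': 0.15, 'qpos': array([-8.07352335e+01,  2.05887381e+01,  8.65848734e+01, -6.79676197e-04,
        7.29082121e+01, -6.59398477e+00]), 'joint_velocities': array([ 0.0163202 , -0.06061171, -0.12923978,  0.03852372, -0.03782243,
        0.07301963]), 'joint_efforts': array([ 2.32206221e-04, -5.28030646e+01, -2.78928941e+01, -1.02839226e-05,
        8.17572232e-03, -2.10593889e-06]), 'tool_pos': array([ 163.8767045 , -576.67492365,  252.64286313]), 'tool_rot': array([-1.79918643e+02, -8.75095559e-03,  1.58589453e+01]), 'ft_force': array([ 0.06841097,  0.89710568, -0.74721404]), 'torque': array([-0.01682498,  0.02379792,  0.03364589]), 'grip_force': 0.0, 'width': 85.38582412796805}
```

View pics/top0.png

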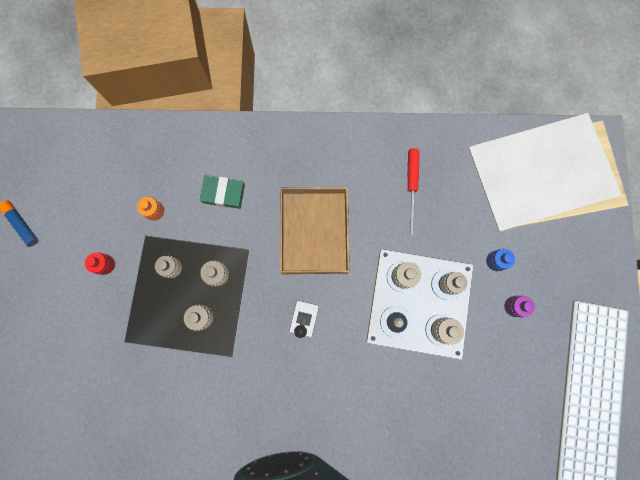

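View pics/side0.png

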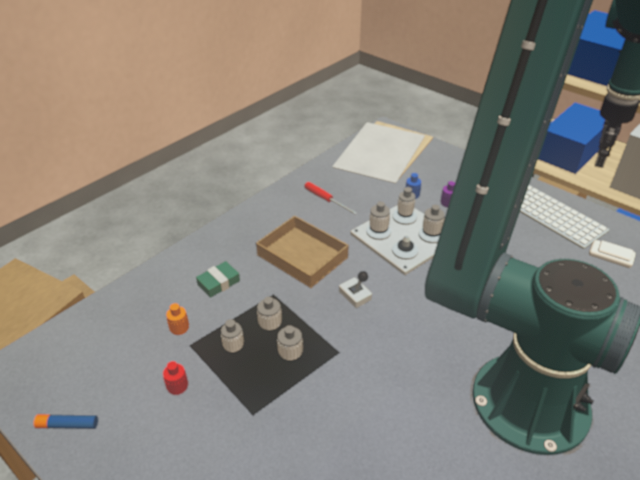

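The top view shows three new cartridges on the mat at about (168,266), (214,272) and (198,318), and three old ones on the carrier at (407,274), (455,283) and (449,331). The port at (398,322) is free, the box is at (315,230), and the fan switch is at (304,320) with its ball at (300,331). Next I'll enlarge this.

```bash
python3 - <<'E'
import cv2,numpy as np
i=cv2.imread('pics/top0.png')
a=cv2.resize(i[240:365,362:482],None,fx=3.3,fy=3.3,interpolation=cv2.INTER_CUBIC)
b=cv2.resize(i[232:357,122:252],None,fx=3.0,fy=3.3,interpolation=cv2.INTER_CUBIC)
cv2.imwrite('pics/c0.png',np.hstack([a,b]))
print(a.shape)
E
```

```text
(412, 396, 3)
```

View pics/c0.png

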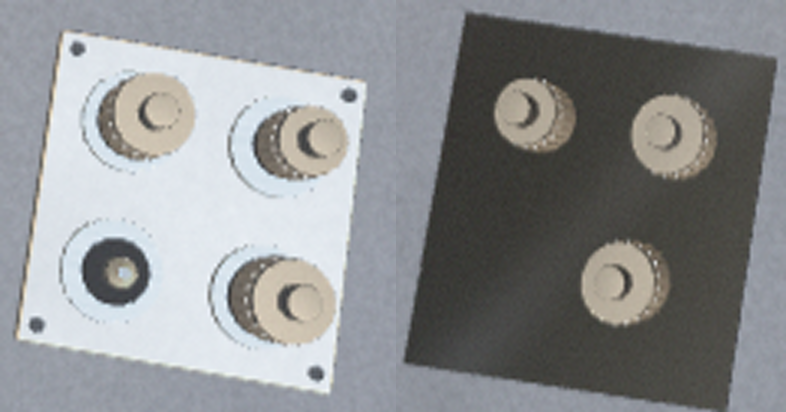

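In the carrier crop, the wide old cartridges are top-left and bottom-right, the slim old one is top-right, and the slim port at bottom-left is empty. The mat holds a slim at top-left and two wides, at top-right and bottom.

```bash
cat > m.py <<'E'
from h import *
s=load('top0'); a=lambda x,y:(362+(x+.5)/3.3-.5,240+(y+.5)/3.3-.5); b=lambda x,y:(122+(x+.5-396)/3-.5,232+(y+.5)/3.3-.5)
C=np.array([px2w(s,a(*p),16)[:2] for p in [(63,32),(366,80),(331,392),(18,338)]])
print('carrier',C.round(1).tolist(),C.mean(0),[np.linalg.norm(C[i]-C[i-1]).round(1) for i in range(4)])
d=[C[i]-C[(i+1)%4] for i in range(4)];print([np.degrees(np.arctan2(v[1],v[0])).round(1) for v in d])
c=C.mean(0)
for i,n in enumerate(['TL W','TR S','BR W','BL S']): print(n,(c+(C[i]-c)*100/210).round(1))
for n,p,z in [('TL knob',(163,110),114),('TL plate',(154,116),92),('TR knob',(324,138),114),('TR plate',(313,142),92),('BR knob',(303,302),114),('BR plate',(294,300),92),('BL tip',(123,271),67)]: print(n,px2w(s,a(*p),z).round(1))
for n,p,z in [('nS knob',(517,110),77),('nS plate',(525,115),55),('nW1 knob',(660,132),77),('nW1 plate',(668,137),55),('nW2 knob',(612,282),77),('nW2 plate',(621,283),55)]: print(n,px2w(s,b(*p),z).round(1))
for p,z in [((281,188),45),((347,188),45),((349,273),45),((282,273),45)]: print('bin',px2w(s,p,z).round(1))
for n,p,z in [('base',(298,301),25),('base',(319,305),25),('base',(311,336),25),('base',(291,333),25),('ball',(300,331),83)]: print(n,px2w(s,p,z).round(1))
print('pin',px2w(s,(222,191),30),'drv',px2w(s,(412,190),10))
E
python3 m.py
```

```text
carrier [[613.2, -163.4], [582.9, -368.3], [377.0, -336.6], [409.2, -131.5]] [ 495.56307809 -249.91370059] [np.float64(206.5), np.float64(207.2), np.float64(208.3), np.float64(207.6)]
[np.float64(81.6), np.float64(-8.8), np.float64(-98.9), np.float64(171.1)]
TL W [ 551.6 -208.7]
TR S [ 537.1 -306.3]
BR W [ 439.1 -291.2]
BL S [ 454.4 -193.5]
TL knob [ 552.6 -209.   114. ]
TL plate [ 550.6 -208.1   92. ]
TR knob [ 536.7 -306.4  114. ]
TR plate [ 535.6 -306.6   92. ]
BR knob [ 438.9 -290.1  114. ]
BR plate [ 439.1 -291.4   92. ]
BL tip [ 454.7 -191.9   67. ]
nS knob [566.2 304.6  77. ]
nS plate [565.1 306.2  55. ]
nW1 knob [553.4 204.1  77. ]
nW1 plate [552.  203.4  55. ]
nW2 knob [459.4 232.5  77. ]
nW2 plate [458.4 232.   55. ]
bin [744.4  61.8  45. ]
bin [746.3 -85.3  45. ]
bin [556.7 -89.8  45. ]
bin [555.   55.2  45. ]
base [495.8  20.2  25. ]
base [487.7 -25.8  25. ]
base [421.2  -9.2  25. ]
base [427.   34.1  25. ]
ball [434.1  13.   83. ]
pin [739.91238337 196.02937268  30.        ] drv [ 753.12669915 -237.90113524   10.        ]
```

Emit:
step_arm --fingers '[0.7,0.7,0.7,0.7,0.7,0.7,0.7,0.7]' --pt "0.57 -0.334 0" --pt "0.57 -0.334 0" --pt "0.57 -0.334 0" --pt "0.57 -0.334 0" --pt "0.57 -0.334 0" --pt "0.57 -0.334 0" --pt "0.57 -0.334 0" --pt "0.57 -0.334 0" --roll '[0.176,0.176,0.176,0.176,0.176,0.176,0.176,0.176]' --force 50

```text
time_s: 0.82
tool_pos: [301.0, -434.3, 253.3]
tool_rot: [180.0, 0.0, 0.1]
ft_force: [-0.5, -0.2, -0.4]
width: 59.8
grip_force: 0.0
```

Emit:
step_arm --fingers '[0.7,0.7,0.7,0.7,0.7,0.7,0.7,0.7]' --pt "0.46 -0.478 0.3" --pt "0.46 -0.478 0.3" --pt "0.46 -0.478 0.3" --pt "0.46 -0.478 0.3" --pt "0.46 -0.478 0.3" --pt "0.46 -0.478 0.3" --pt "0.46 -0.478 0.3" --pt "0.46 -0.478 0.3" --roll '[0,0,0,0,0,0,0,0]'

```text
time_s: 1.48
tool_pos: [438.7, -291.6, 163.1]
tool_rot: [180.0, 0.0, 0.0]
ft_force: [-1.2, 0.4, -0.2]
width: 59.7
grip_force: 0.0
```

```bash
python3 - <<'E'
from h import *
s=snap('wrist','w1'); print(ctrl.sense()['tool_pos'])
for p in [(439,-291,114),(439,-291,92),(439,-291,40),(454.5,-193,67)]: print(p,w2px(s,p).round())
E
```

```text
[ 438.63493399 -292.28721936  163.59814747]
(439, -291, 114) [316. 289.]
(439, -291, 92) [316. 272.]
(439, -291, 40) [316. 244.]
(454.5, -193, 67) [133. 229.]
```

View pics/w1.png

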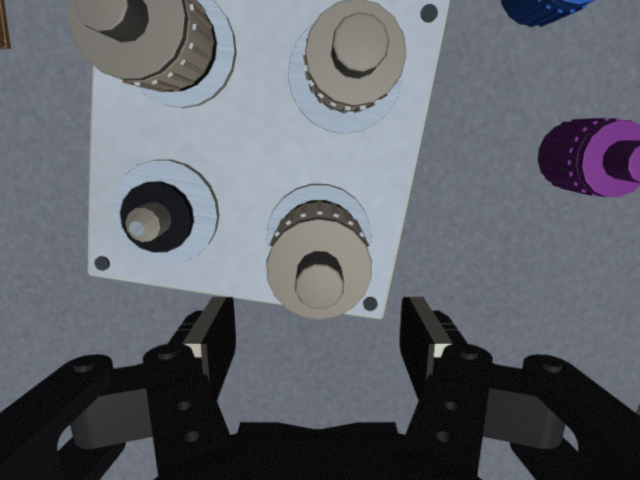

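The wrist view puts the knob at (320,285), against a prediction of (316,289), which is about 2 mm off. I'll check the plate sizes numerically before relying on wide/slim.

```bash
python3 - <<'E'
from h import *
s=load('w1')
for n,(x,y) in dict(BR=(439,-291),TR=(537,-306.3),TL=(551,-208.5)).items():
    for r in (22,26): print(n,r,w2px(s,(x,y+r,92)).round(),w2px(s,(x,y-r,92)).round())
t=load('top0')
for n,(x,y,z) in dict(BR=(439,-291,92),TR=(537,-306.3,92),TL=(551,-208.5,92),nS=(565,306,55),nW1=(552,203.5,55),nW2=(458.5,232,55)).items():
    print(n,[(w2px(t,(x,y-r,z))-w2px(t,(x,y+r,z))).round(1)[0] for r in (22,26)])
for x in 'BR',: print(np.array(s['pose'])[:3,3])
E
```

```text
BR 22 [271. 272.] [362. 272.]
BR 26 [262. 272.] [370. 272.]
TR 22 [301.  53.] [404.  54.]
TR 26 [291.  53.] [413.  54.]
TL 22 [72. 22.] [173.  19.]
TL 26 [63. 23.] [182.  19.]
BR [np.float64(21.8), np.float64(25.8)]
TR [np.float64(21.5), np.float64(25.4)]
TL [np.float64(21.4), np.float64(25.3)]
nS [np.float64(20.5), np.float64(24.3)]
nW1 [np.float64(20.6), np.float64(24.3)]
nW2 [np.float64(20.9), np.float64(24.7)]
[ 504.2391252  -291.36449303  281.63891099]
```

Emit:
step_arm --fingers '[0.7,0.7,0.7,0.7,0,0,0,0]' --pt "0.005 0.003 0.08" --pt "0.005 0.003 0.154" --pt "0.005 0.003 0.154" --pt "0.005 0.003 0.154" --pt "0.005 0.003 0.154" --pt "0.005 0.003 0.154" --pt "0.005 0.003 0.154" --pt "0.005 0.003 0.154" --roll '[0,0,0,0,0,0,0,0]'

```text
time_s: 2.2
tool_pos: [441.1, -292.3, 118.4]
tool_rot: [179.9, -0.1, 0.0]
ft_force: [0.3, 0.0, 5.5]
width: 19.8
grip_force: 48.6
```

Emit:
step_arm --fingers '[0,0,0,0,0,0,0,0]' --pt "0 0 0" --pt "0 0 0" --pt "0 0 0" --pt "0 0 -0.04" --pt "0 0 -0.13" --pt "0 0 -0.22" --pt "0 0 -0.3" --pt "0 0 -0.3" --roll '[0,0,0,0,0,0,0,0]'

```text
time_s: 2.87
tool_pos: [442.8, -293.2, 211.9]
tool_rot: [179.7, -0.4, 0.0]
ft_force: [-0.3, 0.4, -1.0]
width: 20.0
grip_force: 49.8
```

Emit:
step_arm --fingers '[0,0,0,0,0,0,0,0]' --pt "0.83 -0.807 0" --pt "0.83 -0.807 0" --pt "0.83 -0.807 0" --pt "0.83 -0.807 0" --pt "0.83 -0.807 0" --pt "0.83 -0.807 0" --pt "0.83 -0.807 0" --pt "0.83 -0.807 0" --roll '[0,0,0,0,0,0,0,0]'

```text
time_s: 3.53
tool_pos: [680.0, -57.0, 206.0]
tool_rot: [-180.0, 0.1, 0.0]
ft_force: [0.3, -0.9, -2.2]
width: 20.3
grip_force: 49.6
```

```bash
python3 -c "
from h import *
s=ctrl.sense();print(s['tool_pos'],s['width'],s['qpos'],s['ft_force'])"
```

```text
[679.99040668 -56.96630657 205.96537575] 20.260632569212937 [-1.05834174e+01  2.96145007e+01  7.84475142e+01 -9.48664866e-04
  7.20265986e+01  7.93706877e+01] [ 0.30068332 -0.8869661  -2.22197286]
```

Emit:
step_arm --fingers '[0,0,0,0,0,0,0.5,0.5]' --pt "0.033 -0.023 0" --pt "0.033 -0.023 0.12" --pt "0.033 -0.023 0.24" --pt "0.033 -0.023 0.35" --pt "0.033 -0.023 0.405" --pt "0.033 -0.023 0.405" --pt "0.033 -0.023 0.405" --pt "0.033 -0.023 0.405" --roll '[0,0,0,0,0,0,0,0]'

```text
time_s: 4.2
tool_pos: [689.2, -52.2, 85.4]
tool_rot: [-180.0, 0.0, 0.0]
ft_force: [0.9, -0.2, 0.3]
width: 42.4
grip_force: 0.0
```

Emit:
step_arm --fingers '[0.6,0.6,0.6,0.6,0.6,0.6,0.6,0.6]' --pt "0 0 0" --pt "0 0 0" --pt "0 0 -0.1" --pt "0 0 -0.2" --pt "0 0 -0.3" --pt "0 0 -0.4" --pt "0 0 -0.4" --pt "0 0 -0.4" --roll '[0,0,0,0,0,0,0,0]'

```text
time_s: 4.87
tool_pos: [691.1, -52.4, 209.1]
tool_rot: [179.9, -0.4, 0.0]
ft_force: [-0.6, 0.3, -1.6]
width: 51.5
grip_force: 0.0
```

Emit:
step_arm --fingers '[0.7,0.7,0.7,0.7,0.7,0.7,0.7,0.7]' --pt "-0.46 0.525 0.15" --pt "-0.46 0.525 0.15" --pt "-0.46 0.525 0.15" --pt "-0.46 0.525 0.15" --pt "-0.46 0.525 0.15" --pt "-0.46 0.525 0.15" --pt "-0.46 0.525 0.15" --pt "-0.46 0.525 0.15" --roll '[0,0,0,0,0,0,0,0]'

```text
time_s: 5.53
tool_pos: [551.0, -209.5, 160.0]
tool_rot: [-179.9, 0.0, -0.1]
ft_force: [-0.2, -0.0, 0.8]
width: 59.8
grip_force: 0.0
```

```bash
python3 -c "
from h import *
s=ctrl.sense();print(s['tool_pos'],s['width'])
s=snap('wrist','w2');t=load('top0')
for p in [(551.5,-208.5,114)]: print(w2px(s,p))
g=cv2.imread('pics/w2.png')[190:390,220:420];cv2.imwrite('pics/w2c.png',cv2.resize(g,None,fx=2,fy=2))"
```

```text
[ 551.04831819 -209.51065842  159.98910341] 59.762643036131976
[315.37951444 291.13031223]
```

View pics/w2c.png

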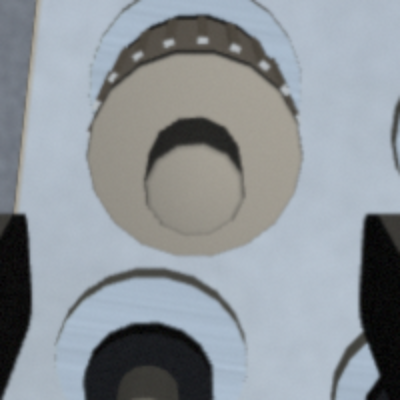

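The knob is at about (317,284) in the full frame, roughly 2 mm from where I predicted, so I'm going to grasp it.

Emit:
step_arm --fingers '[0.7,0.7,0.7,0.7,0,0,0,0]' --pt "0.006 0 0.07" --pt "0.006 0 0.136" --pt "0.006 0 0.136" --pt "0.006 0 0.136" --pt "0.006 0 0.136" --pt "0.006 0 0.136" --pt "0.006 0 0.136" --pt "0.006 0 0.136" --roll '[0,0,0,0,0,0,0,0]'

```text
time_s: 6.25
tool_pos: [554.1, -209.7, 121.0]
tool_rot: [180.0, -0.1, 0.0]
ft_force: [0.8, 1.7, 2.3]
width: 19.7
grip_force: 48.7
```

Emit:
step_arm --fingers '[0,0,0,0,0,0,0,0]' --pt "0 0 0" --pt "0 0 0" --pt "0 0 0" --pt "0 0 -0.04" --pt "0 0 -0.13" --pt "0 0 -0.22" --pt "0 0 -0.3" --pt "0 0 -0.3" --roll '[0,0,0,0,0,0,0,0]'

```text
time_s: 6.92
tool_pos: [555.8, -211.2, 214.8]
tool_rot: [179.8, -0.4, 0.0]
ft_force: [0.6, -0.4, -0.6]
width: 19.9
grip_force: 49.5
```

Emit:
step_arm --fingers '[0,0,0,0,0,0,0,0]' --pt "0.457 -0.765 0" --pt "0.457 -0.765 0" --pt "0.457 -0.765 0" --pt "0.457 -0.765 0" --pt "0.457 -0.765 0" --pt "0.457 -0.765 0" --pt "0.457 -0.765 0" --pt "0.457 -0.765 0" --roll '[0,0,0,0,0,0,0,0]'

```text
time_s: 7.58
tool_pos: [691.6, 24.0, 208.5]
tool_rot: [-179.9, -0.0, 0.2]
ft_force: [-0.2, -0.7, -0.7]
width: 19.8
grip_force: 49.5
```

Emit:
step_arm --fingers '[0,0,0,0,0,0,0.5,0.5]' --pt "0 0 0" --pt "0 0 0.12" --pt "0 0 0.24" --pt "0 0 0.35" --pt "0 0 0.41" --pt "0 0 0.41" --pt "0 0 0.41" --pt "0 0 0.41" --roll '[0,0,0,0,0,0,0,0]'

```text
time_s: 8.25
tool_pos: [689.9, 18.4, 87.1]
tool_rot: [180.0, 0.0, -0.1]
ft_force: [-0.2, 0.4, -0.2]
width: 41.9
grip_force: 0.0
```

Emit:
step_arm --fingers '[0.6,0.6,0.6,0.6,0.6,0.6,0.6,0.6]' --pt "0 0 0" --pt "0 0 0" --pt "0 0 -0.1" --pt "0 0 -0.2" --pt "0 0 -0.3" --pt "0 0 -0.4" --pt "0 0 -0.4" --pt "0 0 -0.4" --roll '[0,0,0,0,0,0,0,0]'

```text
time_s: 8.92
tool_pos: [692.0, 19.7, 210.3]
tool_rot: [180.0, -0.4, 0.0]
ft_force: [0.2, 0.4, -0.0]
width: 51.2
grip_force: 0.0
```

Emit:
step_arm --fingers '[0.7,0.7,0.7,0.7,0.7,0.7,0.7,0.7]' --pt "-0.37 0.8 0" --pt "-0.37 0.8 0" --pt "-0.37 0.8 0" --pt "-0.37 0.8 0" --pt "-0.37 0.8 0" --pt "-0.37 0.8 0" --pt "-0.37 0.8 0" --pt "-0.37 0.8 0" --roll '[0,0,0,0,0,0,0,0]'

```text
time_s: 9.58
tool_pos: [576.9, -223.3, 205.6]
tool_rot: [180.0, 0.1, -0.2]
ft_force: [0.4, 0.8, 0.1]
width: 59.8
grip_force: 0.0
```

Emit:
step_arm --fingers '[0.7,0.7,0.7,0.7,0.7,0.7,0.7,0.7]' --pt "-0.137 0.288 0" --pt "-0.137 0.288 0" --pt "-0.137 0.288 0.07" --pt "-0.137 0.288 0.15" --pt "-0.137 0.288 0.15" --pt "-0.137 0.288 0.15" --pt "-0.137 0.288 0.15" --pt "-0.137 0.288 0.15" --roll '[0,0,0,0,0,0,0,0]'

```text
time_s: 10.25
tool_pos: [539.4, -306.0, 162.9]
tool_rot: [180.0, -0.1, 0.1]
ft_force: [0.7, 0.8, 0.9]
width: 60.0
grip_force: 0.0
```

Emit:
step_arm --fingers '[0.7,0.7,0.7,0.7,0,0,0,0]' --pt "0 0 0.07" --pt "0 0 0.138" --pt "0 0 0.138" --pt "0 0 0.138" --pt "0 0 0.138" --pt "0 0 0.138" --pt "0 0 0.138" --pt "0 0 0.138" --roll '[0,0,0,0,0,0,0,0]'

```text
time_s: 10.92
tool_pos: [539.1, -307.2, 121.8]
tool_rot: [179.9, -0.1, 0.0]
ft_force: [0.2, -0.0, 5.4]
width: 20.3
grip_force: 48.7
```

Emit:
step_arm --fingers '[0,0,0,0,0,0,0,0]' --pt "0 0 0" --pt "0 0 0" --pt "0 0 0" --pt "0 0 -0.04" --pt "0 0 -0.13" --pt "0 0 -0.22" --pt "0 0 -0.3" --pt "0 0 -0.3" --roll '[0,0,0,0,0,0,0,0]'

```text
time_s: 11.58
tool_pos: [540.7, -308.3, 216.4]
tool_rot: [179.7, -0.4, 0.0]
ft_force: [1.1, -0.5, -0.4]
width: 19.6
grip_force: 49.4
```

Emit:
step_arm --fingers '[0,0,0,0,0,0,0,0]' --pt "0.2 -0.973 0" --pt "0.2 -0.973 0" --pt "0.2 -0.973 0" --pt "0.2 -0.973 0" --pt "0.2 -0.973 0" --pt "0.2 -0.973 0" --pt "0.2 -0.973 0" --pt "0.2 -0.973 0" --roll '[0,0,0,0,0,0,0,0]'

```text
time_s: 12.25
tool_pos: [598.2, -8.3, 210.3]
tool_rot: [-179.8, 0.0, 0.2]
ft_force: [0.4, -0.0, -0.1]
width: 19.6
grip_force: 49.5
```

Emit:
step_arm --fingers '[0,0,0,0,0,0,0.5,0.5]' --pt "0 0 0" --pt "0 0 0.12" --pt "0 0 0.24" --pt "0 0 0.35" --pt "0 0 0.41" --pt "0 0 0.41" --pt "0 0 0.41" --pt "0 0 0.41" --roll '[0,0,0,0,0,0,0,0]'

```text
time_s: 12.92
tool_pos: [598.1, -16.0, 87.6]
tool_rot: [180.0, 0.0, -0.1]
ft_force: [0.7, 0.4, -0.0]
width: 42.4
grip_force: 0.0
```

Emit:
step_arm --fingers '[0.6,0.6,0.6,0.6,0.6,0.6,0.6,0.6]' --pt "0 0 0" --pt "0 0 0" --pt "0 0 -0.1" --pt "0 0 -0.2" --pt "0 0 -0.3" --pt "0 0 -0.4" --pt "0 0 -0.4" --pt "0 0 -0.4" --roll '[0,0,0,0,0,0,0,0]'

```text
time_s: 13.58
tool_pos: [599.8, -14.9, 210.4]
tool_rot: [180.0, -0.3, 0.0]
ft_force: [1.2, -0.6, -1.1]
width: 51.4
grip_force: 0.0
```

```bash
python3 -c "
from h import *
s=snap('top','top1');print(ctrl.sense()['tool_pos'])"
```

```text
[598.44491454 -14.68695267 208.54564651]
```

View pics/top1.png

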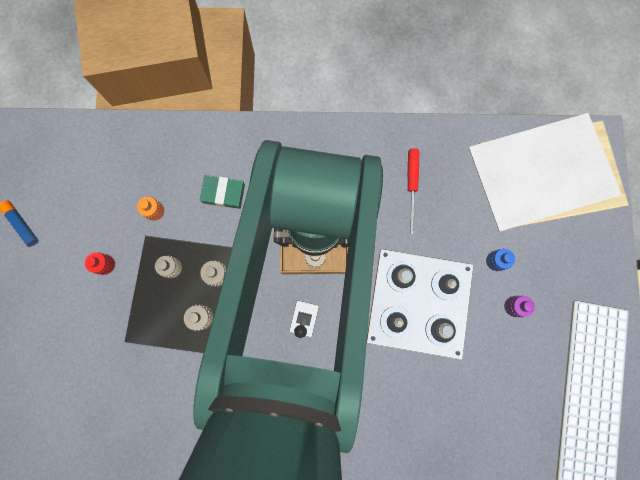

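The top view shows all four ports free, with spigot tips near (402,275), (449,284), (443,330) and (398,322). The new cartridges haven't moved.

Emit:
step_arm --fingers '[0.7,0.7,0.7,0.7,0.7,0.7,0.7,0.7]' --pt "-0.465 -0.823 0" --pt "-0.465 -0.823 0" --pt "-0.465 -0.823 0" --pt "-0.465 -0.823 0" --pt "-0.465 -0.823 0" --pt "-0.465 -0.823 0.1" --pt "-0.465 -0.823 0.2" --pt "-0.465 -0.823 0.27" --roll '[0,0,0,0,0,0,0,0]'

```text
time_s: 14.3
tool_pos: [456.2, 235.1, 125.7]
tool_rot: [-179.9, -0.0, 0.2]
ft_force: [0.5, 0.3, -0.0]
width: 59.9
grip_force: 0.0
```

Emit:
step_arm --fingers '[0.7,0.7,0.7,0.7,0.7,0.7,0.7,0.7]' --pt "0 0 0" --pt "0 0 0" --pt "0 0 0" --pt "0 0 0" --pt "0 0 0" --pt "0 0 0" --pt "0 0 0" --pt "0 0 0" --roll '[0,0,0,0,0,0,0,0]'

```text
time_s: 14.97
tool_pos: [459.1, 232.0, 127.1]
tool_rot: [-180.0, -0.1, -0.0]
ft_force: [-0.5, -0.2, -0.3]
width: 59.8
grip_force: 0.0
```

```bash
python3 -c "
from h import *
s=ctrl.sense();print(s['tool_pos'],s['width'])
s=snap('wrist','w3')
print(w2px(s,(458.5,232,77)),w2px(s,(552.5,203.5,77)),w2px(s,(565.5,305,77)))
t=load('top1')
for z in (67,):
  for p in [(402,275.5),(449.5,283.5),(443,330),(398.5,322)]: print(px2w(t,p,z).round(1))
a=cv2.resize(cv2.imread('pics/top1.png')[240:365,362:482],None,fx=3.3,fy=3.3,interpolation=cv2.INTER_CUBIC)
b=cv2.resize(cv2.imread('pics/w3.png')[0:400,100:500],None,fx=1,fy=1.03)
cv2.imwrite('pics/w3c.png',np.hstack([a,b]))"
```

```text
[459.08235591 231.97242287 127.06339295] 59.824185805696665
[317.61551524 290.07583881] [392.89014234  57.50209045] [124.74699747  23.25460213]
[ 551. -200.   67.]
[ 535.4 -299.8   67. ]
[ 439. -283.   67.]
[ 454.2 -191.    67. ]
```

View pics/w3c.png

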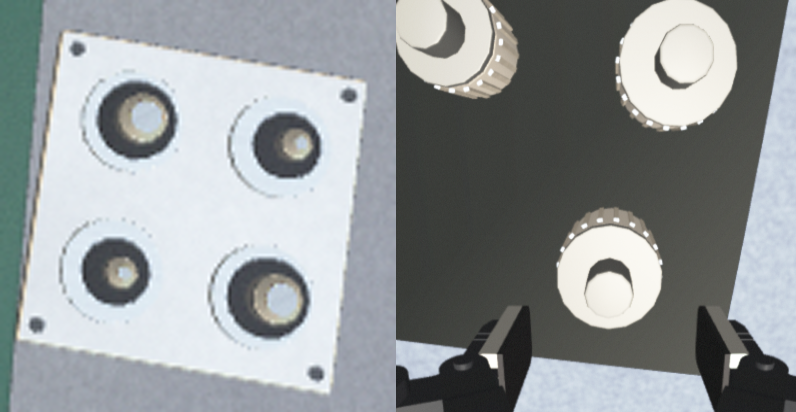

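The spigot cap centres in the crop are (148,117), (300,143), (281,297) and (122,270). The knob at full-frame (313,285) is about 2 mm off the prediction.

Emit:
step_arm --fingers '[0.7,0.7,0.7,0.7,0,0,0,0]' --pt "0.004 -0.005 0.07" --pt "0.004 -0.005 0.145" --pt "0.004 -0.005 0.145" --pt "0.004 -0.005 0.145" --pt "0.004 -0.005 0.145" --pt "0.004 -0.005 0.145" --pt "0.004 -0.005 0.145" --pt "0.004 -0.005 0.145" --roll '[0,0,0,0,0,0,0,0]' --force 70

```text
time_s: 15.68
tool_pos: [460.5, 234.1, 84.3]
tool_rot: [-179.9, -0.1, 0.0]
ft_force: [-1.2, 0.9, 7.4]
width: 19.0
grip_force: 68.2
```

Emit:
step_arm --fingers '[0,0,0,0,0,0,0,0]' --pt "0 0 0" --pt "0 0 0" --pt "0 0 0" --pt "0 0 0" --pt "0 0 0" --pt "0 0 0" --pt "0 0 0" --pt "0 0 0" --roll '[0,0,0,0,0,0,0,0]'

```text
time_s: 16.35
tool_pos: [460.5, 234.1, 84.3]
tool_rot: [-179.9, -0.1, 0.0]
ft_force: [-0.9, 0.1, 5.5]
width: 19.0
grip_force: 68.2
```

```bash
python3 -c "
from h import *
t=load('top1')
for p in [(148,117), (300,143), (281,297),(122,270)]: print(px2w(t,(361.5+(p[0]+.5)/3.3,239.5+(p[1]+.5)/3.3),67).round(1))"
```

```text
[ 551.9 -209.5   67. ]
[ 536.5 -306.3   67. ]
[ 439.8 -290.9   67. ]
[ 455.3 -191.2   67. ]
```

Emit:
step_arm --fingers '[0,0,0,0,0,0,0,0]' --pt "0 0 -0.05" --pt "0 0 -0.17" --pt "0 0 -0.3" --pt "0 0 -0.42" --pt "0 0.13 -0.42" --pt "0 0.27 -0.42" --pt "0 0.4 -0.42" --pt "0 0.5 -0.42" --roll '[0,0,0,0,0,0,0,0]'

```text
time_s: 17.02
tool_pos: [459.4, 81.6, 209.9]
tool_rot: [180.0, -0.1, 0.1]
ft_force: [0.8, 0.5, -1.2]
width: 19.2
grip_force: 68.9
```

Emit:
step_arm --fingers '[0,0,0,0,0,0,0,0]' --pt "0 0.13 0" --pt "0 0.27 0" --pt "0 0.4 0" --pt "0 0.53 0" --pt "-0.03 0.67 0" --pt "-0.05 0.8 0" --pt "-0.05 0.9 0" --pt "-0.05 0.9 0" --roll '[0,0,0,0,0,0,0,0]'

```text
time_s: 17.68
tool_pos: [445.6, -192.1, 209.9]
tool_rot: [179.8, -0.2, -0.2]
ft_force: [-0.4, 0.2, -1.0]
width: 19.3
grip_force: 68.9
```

```bash
python3 -c "
from h import *
s=ctrl.sense();print(s['tool_pos'],s['width'],s['ft_force'])"
```

```text
[ 445.61173653 -192.09122705  209.93760263] 19.31956057211645 [-0.43302529  0.20104084 -0.98136394]
```

Emit:
step_arm --fingers '[0,0,0,0,0,0,0,0]' --pt "-0.02 0.13 0" --pt "-0.02 0.26 0" --pt "-0.02 0.34 0" --pt "-0.02 0.34 0" --pt "-0.02 0.34 0" --pt "-0.02 0.34 0" --pt "-0.02 0.34 0" --pt "-0.02 0.34 0" --roll '[0,0,0,0,0,0,0,0]'

```text
time_s: 18.35
tool_pos: [438.8, -286.8, 208.9]
tool_rot: [-180.0, 0.0, 0.1]
ft_force: [0.5, 0.9, -2.2]
width: 19.1
grip_force: 69.0
```

Emit:
step_arm --fingers '[0,0,0,0,0,0,0,0]' --pt "0 0 0" --pt "0 0 0" --pt "0 0 0" --pt "0 0 0" --pt "0 0 0" --pt "0 0 0" --pt "0 0 0" --pt "0 0 0" --roll '[0,0,0,0,0,0,0,0]'

```text
time_s: 19.02
tool_pos: [438.9, -288.3, 208.9]
tool_rot: [-180.0, 0.0, 0.0]
ft_force: [0.4, 0.3, 0.1]
width: 19.3
grip_force: 69.0
```

Emit:
step_arm --fingers '[0,0,0,0,0,0,0,0]' --pt "0.003 0.009 0.1" --pt "0.003 0.009 0.19" --pt "0.003 0.009 0.21" --pt "0.003 0.009 0.23" --pt "0.003 0.009 0.25" --pt "0.003 0.009 0.27" --pt "0.003 0.009 0.27" --pt "0.003 0.009 0.27" --roll '[0,0,0,0,0,0,0,0]'

```text
time_s: 19.68
tool_pos: [440.0, -291.2, 128.3]
tool_rot: [180.0, -0.0, 0.0]
ft_force: [-0.0, 0.4, -1.1]
width: 19.1
grip_force: 69.2
```

Emit:
step_arm --fingers '[0,0,0,0,0,0,0,0]' --pt "0 0 0.01" --pt "0 0 0.02" --pt "0 0 0.03" --pt "0 0 0.038" --pt "0 0 0.045" --pt "0 0 0.05" --pt "0 0 0.052" --pt "0 0 0.052" --roll '[0,0,0,0,0,0,0,0]' --force 110

```text
time_s: 20.35
tool_pos: [440.3, -291.3, 113.4]
tool_rot: [180.0, -0.1, 0.0]
ft_force: [-1.4, 2.0, 9.7]
width: 17.5
grip_force: 109.6
```

Emit:
step_arm --fingers '[0,0,0,0,0,0,0,0]' --pt "0 0 0.003" --pt "0 0 0.006" --pt "0 0 0.009" --pt "0 0 0.009" --pt "0 0 0.009" --pt "0 0 0.009" --pt "0 0 0.009" --pt "0 0 0.009" --roll '[0,0,0,0,0,0,0,0]'

```text
time_s: 21.02
tool_pos: [440.8, -291.5, 113.1]
tool_rot: [179.9, -0.2, 0.0]
ft_force: [-5.7, 5.2, 33.3]
width: 17.2
grip_force: 112.5
```

The force rose to 33 N at the expected height, so the cartridge is home. I'll release it and go for the second wide cartridge.

Emit:
step_arm --fingers '[0.6,0.6,0.6,0.6,0.6,0.6,0.6,0.6]' --pt "0 0 -0.006" --pt "0 0 -0.006" --pt "0 0 -0.006" --pt "0 0 -0.006" --pt "0 0 -0.1" --pt "0 0 -0.2" --pt "0 0 -0.3" --pt "0 0 -0.3" --roll '[0,0,0,0,0,0,0,0]'

```text
time_s: 21.68
tool_pos: [442.4, -293.2, 204.4]
tool_rot: [179.7, -0.4, 0.0]
ft_force: [0.9, -0.6, 0.1]
width: 51.4
grip_force: 0.0
```

Emit:
step_arm --fingers '[0.7,0.7,0.7,0.7,0.7,0.7,0.7,0.7]' --pt "0.13 -0.95 0" --pt "0.13 -0.95 0" --pt "0.13 -0.95 0" --pt "0.13 -0.95 0" --pt "0.13 -0.95 0" --pt "0.13 -0.95 0" --pt "0.13 -0.95 0" --pt "0.13 -0.95 0" --roll '[0,0,0,0,0,0,0,0]'

```text
time_s: 22.35
tool_pos: [478.4, -0.1, 198.9]
tool_rot: [-179.8, 0.0, 0.3]
ft_force: [-0.2, -0.1, -0.1]
width: 59.8
grip_force: 0.0
```

Emit:
step_arm --fingers '[0.7,0.7,0.7,0.7,0.7,0.7,0.7,0.7]' --pt "0.245 -0.69 0" --pt "0.245 -0.69 0" --pt "0.245 -0.69 0" --pt "0.245 -0.69 0" --pt "0.245 -0.69 0" --pt "0.245 -0.69 0" --pt "0.245 -0.69 0.1" --pt "0.245 -0.69 0.2" --roll '[0,0,0,0,0,0,0,0]'

```text
time_s: 23.02
tool_pos: [554.2, 202.2, 139.8]
tool_rot: [-180.0, -0.3, 0.1]
ft_force: [0.4, -0.8, -1.0]
width: 59.9
grip_force: 0.0
```

```bash
python3 -c "
from h import *
s=ctrl.sense();print(s['tool_pos'],s['width'])
s=snap('wrist','w4')
print(w2px(s,(554,204,77)),w2px(s,(567,306,77)),w2px(s,(554,204-26,55)),w2px(s,(554,204+26,55)))
cv2.imwrite('pics/w4c.png',cv2.resize(cv2.imread('pics/w4.png'),None,fx=.8,fy=.8))"
```

```text
[554.18548544 202.16054856 139.81220454] 59.8979949382092
[313.77062282 279.57141946] [ 93.41144231 251.57242917] [364.74063315 265.27564521] [263.60745239 264.88443564]
```

View pics/w4.png

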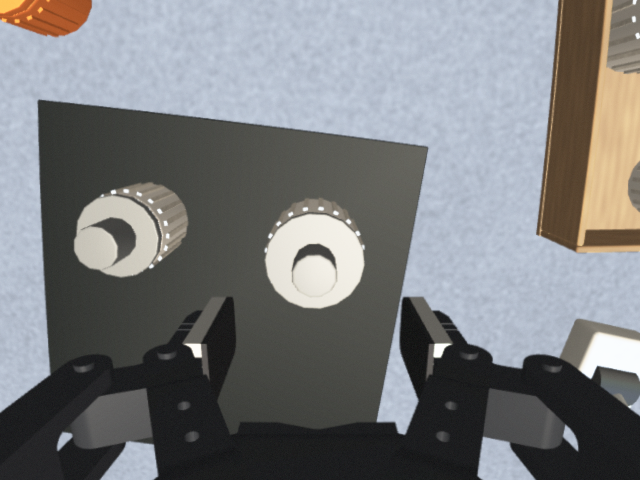

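The wide knob is at (315,275), about 2 mm from the prediction. The slim one is at (95,249), as expected.

Emit:
step_arm --fingers '[0.7,0.7,0.7,0.7,0.7,0.7,0.7,0.7]' --pt "0.003 0 0.07" --pt "0.003 0 0.14" --pt "0.003 0 0.175" --pt "0.003 0 0.175" --pt "0.003 0 0.175" --pt "0.003 0 0.175" --pt "0.003 0 0.175" --pt "0.003 0 0.175" --roll '[0,0,0,0,0,0,0,0]'

```text
time_s: 23.73
tool_pos: [553.9, 201.1, 88.4]
tool_rot: [-180.0, -0.1, 0.0]
ft_force: [-0.6, -1.0, 0.5]
width: 59.9
grip_force: 0.0
```

Emit:
step_arm --fingers '[0.7,0.7,0,0,0,0,0,0]' --pt "0.003 -0.01 0.012" --pt "0.003 -0.01 0.012" --pt "0.003 -0.01 0.012" --pt "0.003 -0.01 0.012" --pt "0.003 -0.01 0.012" --pt "0.003 -0.01 0.012" --pt "0.003 -0.01 0.012" --pt "0.003 -0.01 0.012" --roll '[0,0,0,0,0,0,0,0]' --force 70

```text
time_s: 24.4
tool_pos: [554.0, 204.0, 83.8]
tool_rot: [-180.0, -0.0, 0.0]
ft_force: [-0.4, -0.7, 3.6]
width: 19.2
grip_force: 68.3
```

Emit:
step_arm --fingers '[0,0,0,0,0,0,0,0]' --pt "0 0 0" --pt "0 0 0" --pt "0 0 0" --pt "0 0 0" --pt "0 0 0" --pt "0 0 0" --pt "0 0 0" --pt "0 0 0" --roll '[0,0,0,0,0,0,0,0]'

```text
time_s: 25.07
tool_pos: [554.0, 204.0, 83.8]
tool_rot: [-180.0, -0.0, 0.0]
ft_force: [-1.4, -1.3, 5.2]
width: 18.8
grip_force: 68.5
```

Emit:
step_arm --fingers '[0,0,0,0,0,0,0,0]' --pt "0 0 -0.05" --pt "0 0 -0.17" --pt "0 0 -0.3" --pt "0 0 -0.42" --pt "0 0.13 -0.42" --pt "0 0.27 -0.42" --pt "0 0.4 -0.42" --pt "0 0.5 -0.42" --roll '[0,0,0,0,0,0,0,0]'

```text
time_s: 25.73
tool_pos: [553.6, 51.7, 209.4]
tool_rot: [180.0, -0.0, 0.0]
ft_force: [0.2, 0.0, -0.6]
width: 19.3
grip_force: 68.8
```

Emit:
step_arm --fingers '[0,0,0,0,0,0,0,0]' --pt "0 0.13 0" --pt "0 0.26 0" --pt "0 0.39 0" --pt "0 0.52 0" --pt "0 0.65 0" --pt "0 0.78 0" --pt "0 0.86 0" --pt "0 0.86 0" --roll '[0,0,0,0,0,0,0,0]'

```text
time_s: 26.4
tool_pos: [554.3, -209.3, 209.1]
tool_rot: [179.9, -0.0, -0.2]
ft_force: [1.0, 0.1, -1.9]
width: 19.4
grip_force: 68.8
```

Emit:
step_arm --fingers '[0,0,0,0,0,0,0,0]' --pt "0 0 0" --pt "0 0 0" --pt "0 0 0" --pt "0 0 0" --pt "0 0 0" --pt "0 0 0" --pt "0 0 0" --pt "0 0 0" --roll '[0,0,0,0,0,0,0,0]'

```text
time_s: 27.07
tool_pos: [554.2, -203.6, 209.6]
tool_rot: [-180.0, -0.0, 0.1]
ft_force: [0.5, 0.0, -1.3]
width: 18.9
grip_force: 68.8
```

Emit:
step_arm --fingers '[0,0,0,0,0,0,0,0]' --pt "-0.008 0.018 0.1" --pt "-0.008 0.018 0.19" --pt "-0.008 0.018 0.21" --pt "-0.008 0.018 0.23" --pt "-0.008 0.018 0.25" --pt "-0.008 0.018 0.27" --pt "-0.008 0.018 0.27" --pt "-0.008 0.018 0.27" --roll '[0,0,0,0,0,0,0,0]'

```text
time_s: 27.73
tool_pos: [552.0, -209.5, 129.0]
tool_rot: [180.0, -0.0, 0.0]
ft_force: [0.3, -0.8, 0.2]
width: 18.7
grip_force: 68.8
```

Emit:
step_arm --fingers '[0,0,0,0,0,0,0,0]' --pt "0 0 0.01" --pt "0 0 0.02" --pt "0 0 0.03" --pt "0 0 0.038" --pt "0 0 0.045" --pt "0 0 0.05" --pt "0 0 0.052" --pt "0 0 0.052" --roll '[0,0,0,0,0,0,0,0]' --force 110

```text
time_s: 28.4
tool_pos: [552.2, -209.6, 113.6]
tool_rot: [180.0, -0.1, 0.0]
ft_force: [-1.2, 0.7, 4.7]
width: 17.6
grip_force: 108.9
```

Expected seat is at 112.8, so I'll push a little more.

Emit:
step_arm --fingers '[0,0,0,0,0,0,0,0]' --pt "0 0 0.003" --pt "0 0 0.006" --pt "0 0 0.009" --pt "0 0 0.01" --pt "0 0 0.01" --pt "0 0 0.01" --pt "0 0 0.01" --pt "0 0 0.01" --roll '[0,0,0,0,0,0,0,0]'

```text
time_s: 29.07
tool_pos: [552.6, -209.8, 112.7]
tool_rot: [179.9, -0.2, 0.0]
ft_force: [-4.0, 1.7, 20.7]
width: 17.8
grip_force: 110.9
```

Emit:
step_arm --fingers '[0,0,0,0,0,0,0,0]' --pt "0 0 0.004" --pt "0 0 0.004" --pt "0 0 0.004" --pt "0 0 0.004" --pt "0 0 0.004" --pt "0 0 0.004" --pt "0 0 0.004" --pt "0 0 0.004" --roll '[0,0,0,0,0,0,0,0]'

```text
time_s: 29.73
tool_pos: [552.9, -209.9, 112.6]
tool_rot: [179.9, -0.2, 0.0]
ft_force: [-7.4, 3.0, 29.5]
width: 17.8
grip_force: 112.0
```

Emit:
step_arm --fingers '[0.6,0.6,0.6,0.6,0.6,0.6,0.6,0.6]' --pt "0 0 -0.01" --pt "0 0 -0.01" --pt "0 0 -0.01" --pt "0 0 -0.01" --pt "0 0 -0.1" --pt "0 0 -0.2" --pt "0 0 -0.31" --pt "0 0 -0.31" --roll '[0,0,0,0,0,0,0,0]'

```text
time_s: 30.4
tool_pos: [555.0, -211.0, 207.2]
tool_rot: [179.8, -0.5, 0.0]
ft_force: [1.9, -0.0, 0.8]
width: 51.3
grip_force: 0.0
```

Emit:
step_arm --fingers '[0.7,0.7,0.7,0.7,0.7,0.7,0.7,0.7]' --pt "0.02 -0.9 0" --pt "0.02 -0.9 0" --pt "0.02 -0.9 0" --pt "0.02 -0.9 0" --pt "0.02 -0.9 0" --pt "0.02 -0.9 0" --pt "0.02 -0.9 0" --pt "0.02 -0.9 0" --roll '[0,0,0,0,0,0,0,0]'

```text
time_s: 31.07
tool_pos: [557.0, 65.0, 201.0]
tool_rot: [-179.9, 0.1, 0.3]
ft_force: [-0.2, -1.1, 0.7]
width: 59.7
grip_force: 0.0
```

Emit:
step_arm --fingers '[0.7,0.7,0.7,0.7,0.7,0.7,0.7,0.7]' --pt "0.02 -0.8 0" --pt "0.02 -0.8 0" --pt "0.02 -0.8 0" --pt "0.02 -0.8 0" --pt "0.02 -0.8 0" --pt "0.02 -0.8 0.05" --pt "0.02 -0.8 0.14" --pt "0.02 -0.8 0.22" --roll '[0,0,0,0,0,0,0,0]'

```text
time_s: 31.73
tool_pos: [564.2, 302.3, 134.8]
tool_rot: [-180.0, -0.1, 0.2]
ft_force: [-0.9, 0.8, -0.5]
width: 59.5
grip_force: 0.0
```

Emit:
step_arm --fingers '[0.7,0.7,0.7,0.7,0.7,0.7,0.7,0.7]' --pt "0 0 0" --pt "0 0 0" --pt "0 0 0" --pt "0 0 0" --pt "0 0 0" --pt "0 0 0" --pt "0 0 0" --pt "0 0 0" --roll '[0,0,0,0,0,0,0,0]'

```text
time_s: 32.4
tool_pos: [563.8, 300.6, 136.4]
tool_rot: [-180.0, -0.1, 0.0]
ft_force: [0.3, 0.0, 0.2]
width: 59.7
grip_force: 0.0
```

```bash
python3 -c "
from h import *
s=ctrl.sense();print(s['tool_pos'],s['width'])
s=snap('wrist','w5')
print(w2px(s,(567,306,77)),w2px(s,(567,306-22,55)),w2px(s,(567,306+22,55)))"
```

```text
[563.82108696 300.63487955 136.40928399] 59.738957427452455
[305.7948571  274.66542014] [350.67805758 260.29767152] [263.34156786 260.17004355]
```

View pics/w5.png

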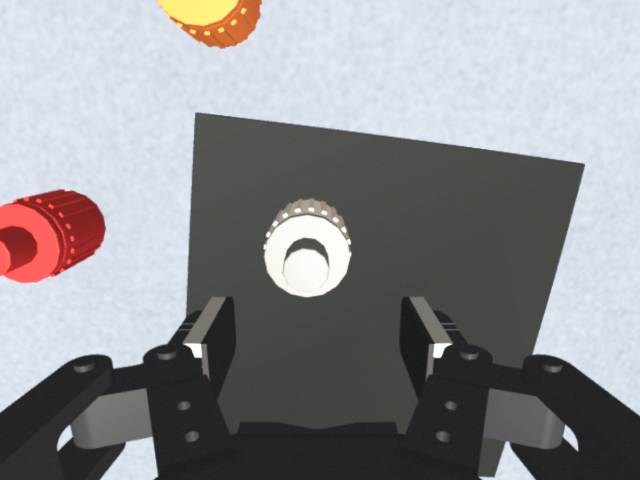

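The slim cartridge's knob is at (306,270), about 2 mm from the prediction. I'll grasp it.

Emit:
step_arm --fingers '[0.7,0.7,0.7,0.7,0,0,0,0]' --pt "0.01 -0.0165 0.07" --pt "0.01 -0.0165 0.14" --pt "0.01 -0.0165 0.173" --pt "0.01 -0.0165 0.173" --pt "0.01 -0.0165 0.173" --pt "0.01 -0.0165 0.173" --pt "0.01 -0.0165 0.173" --pt "0.01 -0.0165 0.173" --roll '[0,0,0,0,0,0,0,0]' --force 70

```text
time_s: 33.12
tool_pos: [567.5, 306.1, 85.4]
tool_rot: [-179.9, -0.1, 0.0]
ft_force: [0.1, 0.1, 3.6]
width: 19.0
grip_force: 68.4
```

Emit:
step_arm --fingers '[0,0,0,0,0,0,0,0]' --pt "0 0 0" --pt "0 0 0" --pt "0 0 0" --pt "0 0 0" --pt "0 0 0" --pt "0 0 0" --pt "0 0 0" --pt "0 0 0" --roll '[0,0,0,0,0,0,0,0]'

```text
time_s: 33.78
tool_pos: [567.5, 306.1, 85.3]
tool_rot: [-179.9, -0.1, 0.0]
ft_force: [0.5, -0.6, 5.9]
width: 18.9
grip_force: 68.5
```

Emit:
step_arm --fingers '[0,0,0,0,0,0,0,0]' --pt "0 0 -0.05" --pt "0 0 -0.17" --pt "0 0 -0.3" --pt "0 0 -0.42" --pt "-0.03 0.13 -0.42" --pt "-0.06 0.26 -0.42" --pt "-0.09 0.39 -0.42" --pt "-0.12 0.5 -0.42" --roll '[0,0,0,0,0,0,0,0]'

```text
time_s: 34.45
tool_pos: [529.6, 153.7, 210.3]
tool_rot: [180.0, -0.0, 0.1]
ft_force: [0.1, -0.4, -0.8]
width: 18.8
grip_force: 68.8
```

Emit:
step_arm --fingers '[0,0,0,0,0,0,0,0]' --pt "-0.03 0.13 0" --pt "-0.06 0.26 0" --pt "-0.09 0.39 0" --pt "-0.12 0.52 0" --pt "-0.15 0.65 0" --pt "-0.18 0.78 0" --pt "-0.2 0.91 0" --pt "-0.22 1.0 0" --roll '[0,0,0,0,0,0,0,0]'

```text
time_s: 35.12
tool_pos: [464.0, -147.5, 210.3]
tool_rot: [179.9, -0.0, -0.0]
ft_force: [1.7, -0.4, 0.2]
width: 19.1
grip_force: 68.8
```

Emit:
step_arm --fingers '[0,0,0,0,0,0,0,0]' --pt "-0.035 0.1 0" --pt "-0.035 0.16 0" --pt "-0.035 0.16 0" --pt "-0.035 0.16 0" --pt "-0.035 0.16 0" --pt "-0.035 0.16 0" --pt "-0.035 0.16 0" --pt "-0.035 0.16 0" --roll '[0,0,0,0,0,0,0,0]'

```text
time_s: 35.78
tool_pos: [454.3, -191.4, 209.8]
tool_rot: [-180.0, 0.0, 0.1]
ft_force: [0.1, 0.7, -0.8]
width: 19.1
grip_force: 68.8
```

Emit:
step_arm --fingers '[0,0,0,0,0,0,0,0]' --pt "0.001 0.003 0.1" --pt "0.001 0.003 0.19" --pt "0.001 0.003 0.21" --pt "0.001 0.003 0.23" --pt "0.001 0.003 0.25" --pt "0.001 0.003 0.265" --pt "0.001 0.003 0.265" --pt "0.001 0.003 0.265" --roll '[0,0,0,0,0,0,0,0]'

```text
time_s: 36.45
tool_pos: [454.9, -193.6, 130.8]
tool_rot: [180.0, -0.0, 0.0]
ft_force: [0.7, -0.3, -0.5]
width: 18.9
grip_force: 68.8
```

Emit:
step_arm --fingers '[0,0,0,0,0,0,0,0]' --pt "0 0 0.01" --pt "0 0 0.02" --pt "0 0 0.03" --pt "0 0 0.038" --pt "0 0 0.045" --pt "0 0 0.05" --pt "0 0 0.054" --pt "0 0 0.054" --roll '[0,0,0,0,0,0,0,0]' --force 110

```text
time_s: 37.12
tool_pos: [454.9, -193.6, 114.5]
tool_rot: [180.0, -0.1, 0.0]
ft_force: [-0.6, -0.2, 4.5]
width: 17.7
grip_force: 108.9
```

Emit:
step_arm --fingers '[0,0,0,0,0,0,0,0]' --pt "0 0 0.003" --pt "0 0 0.006" --pt "0 0 0.009" --pt "0 0 0.009" --pt "0 0 0.009" --pt "0 0 0.009" --pt "0 0 0.009" --pt "0 0 0.009" --roll '[0,0,0,0,0,0,0,0]'

```text
time_s: 37.78
tool_pos: [455.5, -193.8, 114.2]
tool_rot: [179.9, -0.2, 0.0]
ft_force: [-6.1, 3.6, 30.7]
width: 17.2
grip_force: 112.0
```

The slim cartridge is home: 31 N at the expected height. I'll retreat and look at the switch and the carrier.

Emit:
step_arm --fingers '[0.6,0.6,0.6,0.6,0.6,0.6,0.6,0.6]' --pt "0 0 -0.008" --pt "0 0 -0.008" --pt "0 0 -0.008" --pt "0 0 -0.008" --pt "0 0 -0.1" --pt "0 0 -0.2" --pt "0 0 -0.31" --pt "0 0 -0.31" --roll '[0,0,0,0,0,0,0,0]'

```text
time_s: 38.45
tool_pos: [457.6, -195.1, 209.3]
tool_rot: [179.7, -0.4, 0.0]
ft_force: [0.7, -0.3, 0.4]
width: 51.6
grip_force: 0.0
```

Emit:
step_arm --fingers '[0,0,0,0,0,0,0,0]' --pt "-0.1 -0.7 0" --pt "-0.18 -0.7 0" --pt "-0.18 -0.7 0" --pt "-0.18 -0.7 0" --pt "-0.18 -0.7 0" --pt "-0.18 -0.7 0" --pt "-0.18 -0.7 0" --pt "-0.18 -0.7 0" --roll '[0,0,0,0,0,0,0,0]'

```text
time_s: 39.12
tool_pos: [400.6, 16.6, 204.2]
tool_rot: [180.0, -0.0, 0.1]
ft_force: [0.3, 0.3, -0.3]
width: 0.2
grip_force: 0.0
```

```bash
python3 -c "
from h import *
s=ctrl.sense();print(s['tool_pos'],s['width'])
s=snap('top','top2'); w=snap('wrist','w6')
print(w2px(w,(434,13,83)),w2px(w,(458,5,25)))
a=cv2.resize(cv2.imread('pics/top2.png')[170:360,270:480],(420,380),interpolation=cv2.INTER_CUBIC)
b=cv2.resize(cv2.imread('pics/w6.png')[0:480,60:540],(380,380),interpolation=cv2.INTER_AREA)
cv2.imwrite('pics/c6.png',np.hstack([a,b]))"
```

```text
[400.62870676  16.64790516 204.17031367] 0.15142526895072927
[322.663767   190.69964353] [333.20177497 145.34934166]
```

View pics/c6.png

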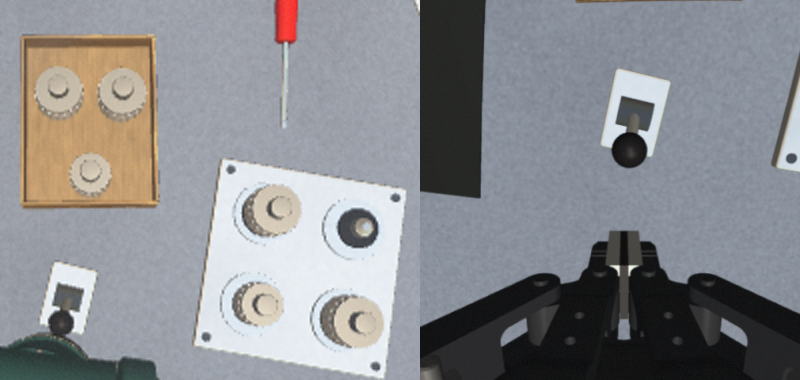

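The box holds the three old cartridges, and the carrier shows three seated ones. The wrist view has the lever ball at (324,190), matching (434,13). I'll push the lever toward +x.

Emit:
step_arm --fingers '[0,0,0,0,0,0,0,0]' --pt "-0.01 0.01 0.1" --pt "-0.01 0.01 0.2" --pt "-0.01 0.01 0.3" --pt "-0.01 0.01 0.357" --pt "-0.01 0.01 0.357" --pt "-0.01 0.01 0.357" --pt "-0.01 0.01 0.357" --pt "-0.01 0.01 0.357" --roll '[0,0,0,0,0,0,0,0]'

```text
time_s: 39.88
tool_pos: [398.8, 13.0, 98.4]
tool_rot: [180.0, -0.2, -0.0]
ft_force: [0.0, -0.2, -0.2]
width: -0.0
grip_force: 0.0
```

Emit:
step_arm --fingers '[0,0,0,0,0,0,0,0]' --pt "0.03 0 0" --pt "0.06 0.01 0" --pt "0.09 0.015 0" --pt "0.12 0.02 0" --pt "0.15 0.03 0" --pt "0.18 0.035 0" --pt "0.21 0.045 0" --pt "0.22 0.045 0" --roll '[0,0,0,0,0,0,0,0]'

```text
time_s: 40.55
tool_pos: [465.6, -0.5, 97.3]
tool_rot: [180.0, -0.1, 0.0]
ft_force: [-1.7, -0.4, -0.7]
width: -0.0
grip_force: 0.6
```

Now I'll creep on until the lever hits its stop.

Emit:
step_arm --fingers '[0,0,0,0,0,0,0,0]' --pt "0.007 0.001 0" --pt "0.013 0.003 0" --pt "0.02 0.004 0" --pt "0.027 0.005 0" --pt "0.027 0.005 0" --pt "0.027 0.005 0" --pt "0.027 0.005 0" --pt "0.027 0.005 0" --roll '[0,0,0,0,0,0,0,0]'

```text
time_s: 41.22
tool_pos: [469.0, -0.9, 96.9]
tool_rot: [-180.0, 0.3, 0.0]
ft_force: [-5.8, -0.5, 2.1]
width: 0.0
grip_force: 2.6
```

Emit:
step_arm --fingers '[0,0,0,0,0,0,0,0]' --pt "0.01 0.002 0" --pt "0.015 0.002 0" --pt "0.015 0.002 0" --pt "0.015 0.002 0" --pt "0.015 0.002 0" --pt "0.015 0.002 0" --pt "0.015 0.002 0" --pt "0.015 0.002 0" --roll '[0,0,0,0,0,0,0,0]'

```text
time_s: 41.88
tool_pos: [469.4, -1.0, 96.4]
tool_rot: [-179.9, 0.7, 0.1]
ft_force: [-12.8, -0.6, 8.2]
width: 0.4
grip_force: 6.6
```

Emit:
step_arm --fingers '[0,0,0,0,0,0,0,0]' --pt "-0.1 0 0" --pt "-0.2 0 0" --pt "-0.24 0 0" --pt "-0.24 0 -0.1" --pt "-0.24 0 -0.2" --pt "-0.24 0 -0.3" --pt "-0.24 0 -0.4" --pt "-0.24 0 -0.4" --roll '[0,0,0,0,0,0,0,0]'

```text
time_s: 42.55
tool_pos: [408.4, -2.6, 222.8]
tool_rot: [179.9, -0.7, 0.0]
ft_force: [1.4, -0.2, 0.0]
width: 0.1
grip_force: 0.0
```

```bash
python3 -c "
from h import *
s=ctrl.sense();print(s['tool_pos'],s['ft_force'])
s=snap('top','top3'); w=snap('wrist','w7'); d=snap('side','side3')
print([w2px(w,(x,-2,83)).round() for x in (488,492,496,500)])
a=cv2.resize(cv2.imread('pics/side3.png')[170:310,330:470],(400,400),interpolation=cv2.INTER_CUBIC)
b=cv2.resize(cv2.imread('pics/w7.png')[0:300,170:470],(400,400),interpolation=cv2.INTER_AREA)
cv2.imwrite('pics/c7.png',np.hstack([a,b]))"
```

```text
[408.43668502  -2.57893824 222.75941242] [ 1.44992785 -0.21219923  0.0052568 ]
[array([317., 108.]), array([317., 101.]), array([317.,  94.]), array([317.,  87.])]
```

View pics/c7.png

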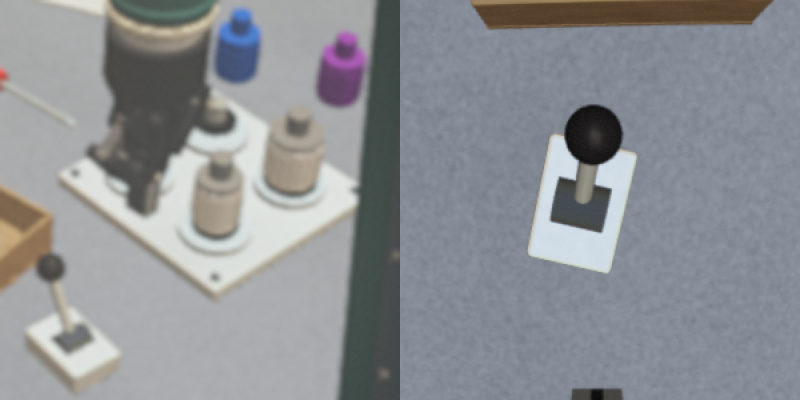

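The ball is now clearly on the far side. I'll check its angle against the block.

```bash
python3 -c "
from h import *
w=load('w7'); w6=load('w6'); d=load('side3')
f=lambda p:(170+(p[0]-400+.5)*.75-.5,(p[1]+.5)*.75-.5)
g=lambda p:(60+(p[0]-420+.5)*480/380-.5,(p[1]+.5)*480/380-.5)
for n,s,q,C,ball in [('w7',w,f,[(552,135),(637,153),(609,272),(528,254)],(593,135)),('w6',w6,g,[(617,68),(670,83),(655,155),(600,142)],(629,150))]:
    P=np.array([px2w(s,q(p),25)[:2] for p in C]); c=P.mean(0); u=(P[0]+P[1]-P[2]-P[3]);u/=np.linalg.norm(u)
    print(n,c.round(1),np.linalg.norm(P-np.roll(P,1,0),axis=1).round(1),u.round(3),q(ball))
    for a in (-.55,-.5,-.4,.3,.35,.4,.45,.5,.55): print(a,w2px(s,[*(c+u*70*np.sin(a)),22+70*np.cos(a)]).round(1))
    for a in (.3,.4,.5): print('side',a,w2px(d,[*(c+u*70*np.sin(a)),22+70*np.cos(a)]).round(1))
"
```

```text
w7 [459.3   6.1] [66.3 47.2 67.3 47.2] [ 0.975 -0.221] (314.625, 101.125)
-0.55 [291.  214.8]
-0.5 [291.8 210.7]
-0.4 [293.7 201.6]
0.3 [310.8 122.6]
0.35 [312. 117.]
0.4 [313.3 111.5]
0.45 [314.5 106.1]
0.5 [315.7 100.9]
0.55 [316.8  96. ]
side 0.3 [350.6 265.2]
side 0.4 [348.8 264.4]
side 0.5 [347.2 263.8]
w6 [459.8   5.7] [65.2 47.4 63.9 51.2] [ 0.978 -0.209] (324.13157894736844, 189.60526315789474)
-0.55 [322.  207.3]
-0.5 [323.2 202.8]
-0.4 [325.6 193. ]
0.3 [344.9 107.1]
0.35 [346.1 101. ]
0.4 [347.3  95. ]
0.45 [348.5  89.3]
0.5 [349.5  83.8]
0.55 [350.6  78.5]
side 0.3 [350.4 265.1]
side 0.4 [348.7 264.3]
side 0.5 [347.  263.7]
```

```bash
python3 -c "
from cell import ctrl
print(ctrl.sign_off())"
```

```text
the job is handed in; nothing more can be done
None
```

I handed the job in at about 43 s of arm time: the three old cartridges are in the box, the two new wide and one new slim are pushed home on matching spigots (21–33 N against the stop, at the expected height), and the fan lever is over at its far stop.

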